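# Wind the sample holder out and hold its spring jaw open

### The arm

A 6-joint arm with a two-finger parallel gripper is mounted at the origin on the work surface. World frame = base frame: x ahead of the robot, y to its left, z up, the work surface at z = 0. Lengths are in m, angles in degrees, forces in N, time in s.
With the tool pointing down it reaches from about 0.275 to 0.725 m from the base axis. Payload 5.6 kg.
Tool frame: the origin (TCP) lies at the very end of the fingers, on their centre line; the grasp point (between the pads) lies 19 mm behind it; x points along the fingers, z is the direction in which the jaws open and shut, and the axes are right-handed (so a half turn about x gives the same grasp; the last joint's range is limited). The gripper opens to 85 mm and grips with 20 to 120 N. Pads are 22 mm wide; open, the fingers measure 114 mm over their backs; the gripper's body (76 mm by 85 mm) begins 54 mm behind the grasp point. The pads swing forward as they close: fully open they stand 13 mm farther back than shut.
Start: joints at [-49.24, 14.616, 6.199, 0, -81.583, -16.306], TCP at [0.228, -0.501, 0.231] pointing down, gripper open.
Joint ranges: [-168.99, 168.99], [-69.2, 112.95], [-62.41, 85.93], [-164.36, 98.24], [-168.68, -3.75], [-174.98, 174.98]. Speed limits (degrees/s): [147.25, 147.25, 180, 180, 180, 180].

### API

Orientations are given as [roll, pitch, yaw] about the fixed x, y, z axes, in that order (R = Rz(yaw) Ry(pitch) Rx(roll)).
In Python, from cell import env gives the robot as it stands.
- The arm moves only by the tool drive_tool, never from a script. Its argument "series" is text: rows parted by semicolons, each of 7 numbers parted by spaces: the closure in counts, from 0 (fully open) to 255 (shut), then the shift along the tool's x, y, z in units of 0.2 m (1.0 is 0.2 m), then the turn, a rotation vector about the tool's x, y, z in units of pi/2 rad (1.0 is pi/2 rad). In form: gripper x y z ax ay az; .... A call has 1 to 20 rows; each row is the pose to reach, as a shift and turn from the pose commanded when the call began, along the tool's axes at that moment; what a row does not reach only later rows make up. A row lasts 1/8 s, in which the tool goes at most 62.5 mm and 10.7 degrees, less where a joint would pass 70% of its speed; a pose out of reach is approached as far as the arm can. A call with a number of a shift or a turn outside -1 to 1 is refused whole. A call with a gripper value outside its range is refused whole. The fingers move at their own pace and stop on an object; "force" is the grip in N (left out, the last holds). Time passes only in rows, so rows that repeat a pose let the fingers close. It gives the time, the measured TCP pose, the force and the opening at its end, in the units of the state.
- env.observe(): the state, without advancing time (a new reading comes with each control period).
- env.snapshot(name): name is "scene" or "top" or "wrist"; returns the picture (384x512x3 uint8, red, green, blue); there is no depth.
- env.camera_info(name): a dict with "camera_matrix" (3x3 intrinsics, pixels), "rvec" (rotation vector, rad) and "tvec" (3), from world to camera coordinates, as OpenCV has them. Camera axes: x right, y down, z forward; pixel columns grow to the right and rows downward; lengths in m; the calibration is good to about 2 mm. A picture is of the moment at which its call begins: read the wrist's pose just before it. camera_info takes no time and is no camera call; for the wrist camera it gives the pose at the moment of the call.
- env.job_done(): hands the job in, once; it reports no verdict.
The state is a dict: "t": time; "joint_positions": joint angles; "joint_velocities": joint speeds; "joint_torque": joint torques, N m; "position": TCP position; "orientation": TCP orientation; "wrist_force": force on the tool from outside, world axes, zero at the start; "wrist_torque": the same for the moment, N m; "width": finger opening in m.
Only numpy, scipy, OpenCV 4.12 (cv2) and the standard library are available. Lean on these libraries where they do the work, as an engineer would, in place of code of your own. Each camera call takes 0.05 s, during which the arm holds its last target. There are 200 camera calls.

### The job

Wind the hand crank of the measuring microscope to bring the sample holder out from under the lens until its pointer stands at the red loading line. Then pull the holder's sprung rod out until the red ring has just come fully out of the barrel, and keep holding it there so that I can lay a sample between the jaws: finish still holding the rod, do not let it go. Leave the samples, the loupe and the slide box where they are.

Things in the scene. Friction and masses are not known exactly. Their poses are not given: they have to be found in the camera images.
- microscope: Cream measuring microscope fixed to the table, in a new place each time: foot plate 20 mm thick (x -90 to 160, y -155 to 155 mm from the origin), slide between two end blocks 92 mm high, column behind. Origin on the table, below the slide's middle; x points away from the operator (pull knob at the -x side), y along the slide (crank at the -y end). All but the lens and column is below 140 mm.
- crank (a joint): Hand crank angle in rad, counted through full turns; 0 with the holder at the loading line, starts 2.2 to 3.6 turns negative. Grows clockwise seen from the crank's end (right-hand turn about microscope +y, over the top towards +x). At angle a the handle is at (30 sin a, 30 cos a) mm in microscope (x, z) from the axis. One turn moves the holder 15 mm towards the crank. Friction 0.12 Nm; stays put.
- crank_axis (a point): Point on the crank's axis (parallel to the microscope's y), 72 mm above the table, level along y with the middle of the handle's gripping length.
- crank_grip (a point): Middle of the crank's black handle sleeve, a cylinder 16 mm across and 50 mm long lying parallel to the microscope's y, 30 mm off the crank axis; turns freely on its pin. The steel crank arm is 30 mm from this point towards the end block, the sleeve's free end 22 mm the other way.
- carriage (a joint): Position of the sample holder's carriage along the slide in m: 0 with its pointer exactly at the red loading line, negative while it is still on the lens side; grows as it comes towards the crank (microscope -y). It moves only by the crank: the screw is self-locking.
- pointer (a point): The black pointer line on the yellow tab at the carriage's front edge, over the grey scale rail, 83 mm above the table; it travels with the carriage.
- load_mark (a point): The red loading line across the grey scale rail at the front of the slide, 3 mm wide, 83 mm above the table. The pointer coincides with it when the holder is in its loading place.
- pull_rod (a joint): How far the sprung rod is drawn out of its barrel, in m: 0 at rest (jaws shut), grows as the knob is pulled towards the operator (microscope -x), stop at 0.050. The red ring, 6 mm wide, begins to come out of the barrel mouth at 0.030 and is just fully out at 0.036. An inner spring pulls it back: about 4.5 N at rest, 11 N at the ring.
- knob (a point): Centre of the black pull knob, a disc 30 mm across and 16 mm thick on the end of the rod (axis along the microscope's x), 118 mm above the table. The 10 mm rod behind it is bare for 30 mm between the knob's back face and the barrel mouth at rest, for more when drawn out. Moves with rod and carriage.
- barrel_mouth (a point): Centre of the brass mouth of the dark barrel (26 mm across) out of which the rod slides, 118 mm above the table; travels with the carriage.
- ring_mark (a point): Middle of the red ring on the rod, hidden inside the barrel at rest.
- lens (a point): Middle of the underside of the lens's ring light (60 mm across), 185 mm above the table, looking down on the slide. Lens, camera and the column behind it (75 mm further along the microscope's +x) stand within 50 mm in y of this point and are 355 mm tall: keep clear of them.
- mount_black: Bystander: black resin sample, a disc 30 mm across and 18 mm high, standing loose on the table. Origin at the centre of its underside.
- mount_green: Bystander: green resin sample, same size.
- loupe: Bystander: black standing loupe, 44 mm across, 46 mm high, loose. Origin at the centre of its underside.
- slide_box: Bystander: blue box for glass slides, 100 x 85 x 28 mm, loose. Origin at the centre of its underside.

How it is judged (in metres and radians):
On the way, in this order (a step that is already met when the one before it is completed fails the run):
1. the holder has been wound to the loading line (pointer within 3 mm), the rod still at rest (value of joint carriage between -0.003 and 0.003 m and value of joint pull_rod below 0.006 m), for 0.2 s.
2. the gripper holds the rod drawn out so that the red ring is just fully out, with the holder at the loading line (value of joint carriage between -0.003 and 0.003 m and value of joint pull_rod between 0.0345 and 0.044 m and contact force between the fingers and pull_rod above 2 N), for 0.5 s.
At the end, for the whole second after the job is handed in: The pointer stands within 3 mm of the red loading line, and the gripper itself holds the rod still (under 10 mm/s, at least 2 N of finger contact) drawn out 34.5 to 44 mm, so that the red ring is fully out of the barrel by no more than 8 mm (all of step 2 and velocity of joint pull_rod between -0.01 and 0.01 m/s); the arm keeps its last pose, push and grip.
It fails at once if the black sample is pushed more than 30 mm away or tipped over (distance of mount_black from where it was at the start of the episode above 0.03 m or angle between mount_black's own z axis and vertical above 0.5 rad).
It fails at once if the green sample is pushed more than 30 mm away or tipped over (distance of mount_green from where it was at the start of the episode above 0.03 m or angle between mount_green's own z axis and vertical above 0.5 rad).
It fails at once if the loupe is pushed more than 30 mm away or tipped over (distance of loupe from where it was at the start of the episode above 0.03 m or angle between loupe's own z axis and vertical above 0.5 rad).
It fails at once if the slide box is pushed more than 30 mm away or tipped over (distance of slide_box from where it was at the start of the episode above 0.03 m or angle between slide_box's own z axis and vertical above 0.5 rad).
It also fails if it takes over 72 s, if anything falls off the work surface, if the arm or the gripper's body presses on something with over 40 N, if the wrist force passes 120 N, or if a joint passes its speed limit or range.

## Working session

There is one attempt and no reset: what is moved stays moved. The work goes in short steps, Python scripts to look and compute and a tool call to move; the robot and the scene stay as the last step left them, time stands still between calls to the robot, and variables do not carry over. Pictures are saved under pics/ and viewed, about 8 in all and at most 12, crops included, and the job is handed in when it is done.

Besides the shell and the picture viewer there is one more tool, called after ">>>" as a command line: name --argument value ..., lists and objects as JSON in quotes. drive_tool: Moves the arm, as the interface text tells. Shifts and turns lie within -1 to 1; 1 stands for 0.2 m of shift or pi/2 rad of turn. Its arguments: {"type":"object","properties":{"series":{"type":"string"},"force":{"type":"number"}},"required":["series"]}

```bash
mkdir -p pics; ls
python3 - <<'E'
from cell import env
import cv2
o=env.observe()
for k,v in o.items(): print(k,v)
for n in("scene","top"):
    c=env.camera_info(n); print(n,c)
    im=env.snapshot(n); cv2.imwrite(f"pics/{n}0.png",cv2.resize(im[...,::-1],(800,600),interpolation=cv2.INTER_CUBIC))
E
```

```text
pics
t 0.0
joint_positions [-4.92379188e+01  1.46514032e+01  6.13039426e+00 -2.87296188e-02
 -8.15850131e+01 -1.63052881e+01]
joint_velocities [-0.02945082  0.05037297  0.08449118 -0.03278065 -0.05521671  0.08282514]
joint_torque [-9.93935737e-05 -3.86626732e+01  2.37940568e+01  5.36510870e+00
 -6.20567080e-03  3.15400928e-05]
position [ 0.22753824 -0.50015977  0.23040495]
orientation [  1.30342685  89.89023581 115.75598931]
wrist_force [ 0.5069318  -0.04795201 -1.68635094]
wrist_torque [-0.03761474  0.03512064  0.04404457]
width 0.08527771798702943
scene {'camera_matrix': array([[400.98526263,   0.        , 253.50628617],
       [  0.        , 400.98526263, 196.27999331],
       [  0.        ,   0.        ,   1.        ]]), 'rvec': array([ 0.95392317,  2.51808725, -0.99043484]), 'tvec': array([ 0.38624911, -0.13794435,  1.45501318])}
top {'camera_matrix': array([[455.80954593,   0.        , 254.23290616],
       [  0.        , 455.80954593, 194.28709614],
       [  0.        ,   0.        ,   1.        ]]), 'rvec': array([ 2.17425932, -2.19247768,  0.05043365]), 'tvec': array([-0.00534847,  0.49933905,  1.35078253])}
```

View pics/scene0.png

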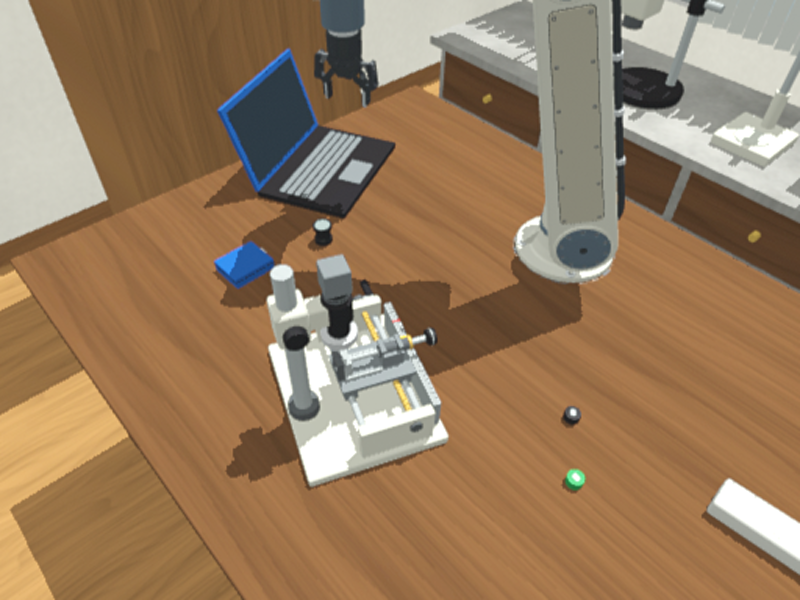

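View pics/top0.png

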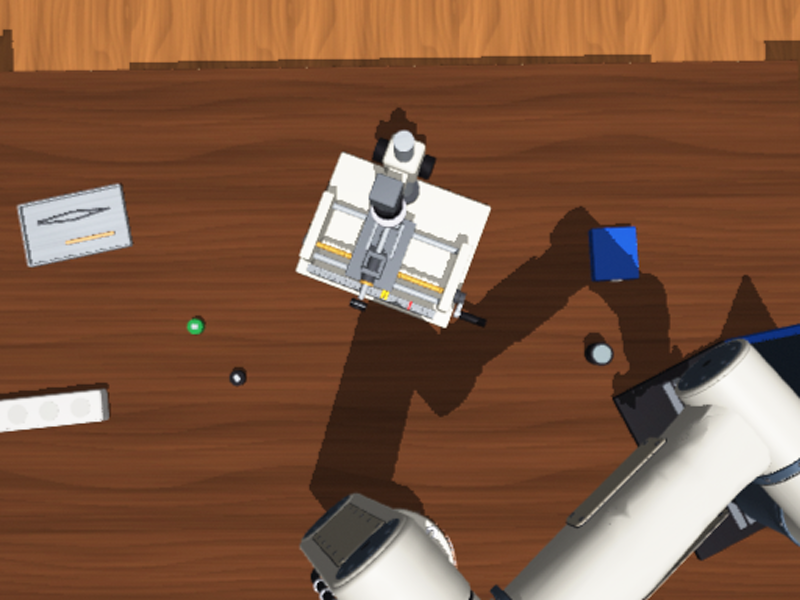

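Top view: the microscope's foot corners are at about (342,153), (490,207), (446,328) and (297,270), the crank is at (475,320) and the knob at (357,304). I'll fit the pose and enlarge a crop.

```bash
cat > h.py <<'E'
import numpy as np, cv2
from scipy.optimize import least_squares
from scipy.spatial.transform import Rotation as R
from cell import env
def M2W(p,P):
    x,y,a=p[:3]; c,s=np.cos(a),np.sin(a); P=np.atleast_2d(P)
    return np.c_[x+c*P[:,0]-s*P[:,1], y+s*P[:,0]+c*P[:,1], P[:,2]]
def proj(n,P,ci=None):
    c=ci or env.camera_info(n)
    return cv2.projectPoints(np.float64(np.atleast_2d(P)),c['rvec'],c['tvec'],c['camera_matrix'],None)[0][:,0]
def ray(n,uv,z,ci=None):
    c=ci or env.camera_info(n); Rm=cv2.Rodrigues(c['rvec'])[0]
    d=Rm.T@np.linalg.inv(c['camera_matrix'])@np.array([uv[0],uv[1],1.]); o=-Rm.T@c['tvec'].ravel()
    return o+d*(z-o[2])/d[2]
E
python3 - <<'E'
from h import *
im=cv2.imread('pics/top0.png'); k=.64
uv=np.array([(342,153),(490,207),(446,328),(297,270)])*k
P=np.array([(.16,.155,.02),(.16,-.155,.02),(-.09,-.155,.02),(-.09,.155,.02)])
ci=env.camera_info('top')
r=least_squares(lambda p:(proj('top',M2W(p,P),ci)-uv).ravel(),[.55,0,-.4])
print(r.x,np.degrees(r.x[2]),r.fun.round(2)); np.save('p.npy',r.x)
for n,u,z in(('knob',(357,304),.118),('pointer',(385,295),.083),('mark',(410,304),.083),('blk',(238,377),.018),('grn',(195,326),.018),('loupe',(600,353),.046),('box',(614,253),.028)):
    w=ray('top',np.array(u)*k,z); print(n,w.round(4))
    c,s=np.cos(r.x[2]),np.sin(r.x[2]); d=w[:2]-r.x[:2]; print('   micro',(c*d[0]+s*d[1]).round(4),(-s*d[0]+c*d[1]).round(4))
raw=env.snapshot('top')[...,::-1]
cv2.imwrite('pics/topc.png',cv2.resize(raw[150:220,190:320],None,fx=6,fy=6,interpolation=cv2.INTER_CUBIC))
raw=env.snapshot('scene')[...,::-1]
cv2.imwrite('pics/scenec.png',cv2.resize(raw[170:290,165:295],None,fx=5,fy=5,interpolation=cv2.INTER_CUBIC))
E
```

```text
[ 0.59056415  0.00915143 -0.3691424 ] -21.15030133920744 [-0.27 -1.11  1.22 -0.14  0.28  0.28 -1.25  0.91]
knob [0.4929 0.0604 0.118 ]
   micro -0.1096 0.0126
pointer [0.511  0.0117 0.083 ]
   micro -0.0751 -0.0263
mark [ 0.4942 -0.0337  0.083 ]
   micro -0.0744 -0.0748
blk [0.3614 0.2954 0.018 ]
   micro -0.317 0.1843
grn [0.4594 0.3788 0.018 ]
   micro -0.2557 0.2974
loupe [ 0.402  -0.3861  0.046 ]
   micro -0.0332 -0.4367
box [ 0.5911 -0.4222  0.028 ]
   micro 0.1561 -0.4021
```

View pics/topc.png

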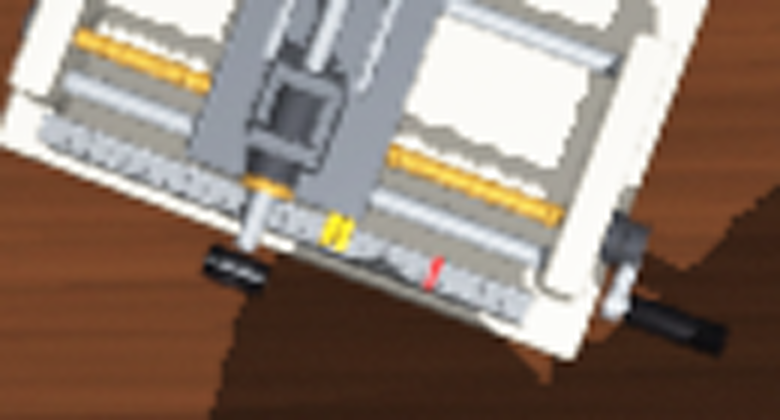

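Enlarged top view: the pointer is at crop (338,232), the red line at (433,273), and the handle sleeve runs from (633,312) to (725,338). The hub is at (628,240) and the knob at (237,268).

View pics/scenec.png

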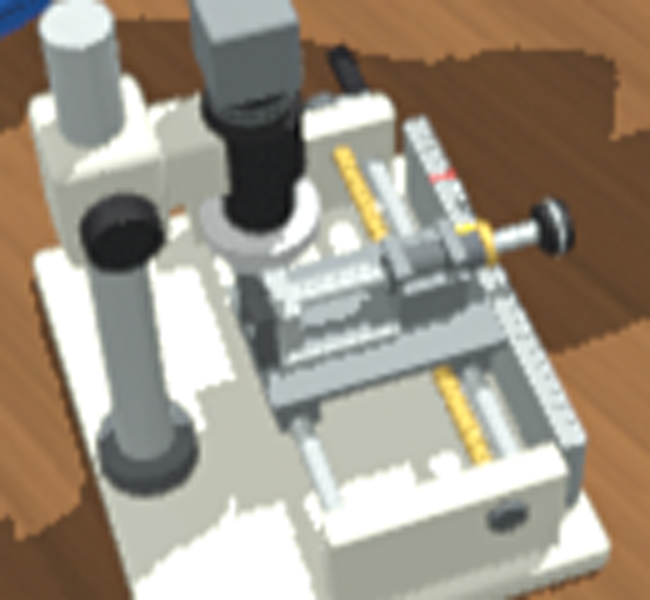

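Run:
```python
from h import *
p=np.load('p.npy');c,s=np.cos(p[2]),np.sin(p[2])
f=lambda u:np.array(u)/6+np.array([190,150])
# refine with more points: foot corners front from crop
def mic(w): d=w[:2]-p[:2]; return np.array([c*d[0]+s*d[1],-s*d[0]+c*d[1]])
for n,u,z in(('pointer',(338,232),.083),('mark',(433,273),.083),('knobc',(237,268),.118),('mouth',(268,188),.118),('hub',(628,240),.072),('h0',(633,312),.075),('h1',(725,338),.075),('armtip',(618,305),.075),('footR',(572,358),.02),('footL',(5,143),.02)):
    w=ray('top',f(u),z); print(n,w.round(4),mic(w).round(4))
```

```text
pointer [0.5114 0.0119 0.083 ] [-0.0748 -0.026 ]
mark [ 0.4915 -0.0331  0.083 ] [-0.0772 -0.0751]
knobc [0.4926 0.0576 0.118 ] [-0.1089  0.0098]
mouth [0.5295 0.0431 0.118 ] [-0.0692  0.0096]
hub [ 0.5071 -0.1265  0.072 ] [-0.0289 -0.1566]
h0 [ 0.4725 -0.1282  0.075 ] [-0.0606 -0.1707]
h1 [ 0.4597 -0.1717  0.075 ] [-0.0567 -0.2159]
armtip [ 0.4759 -0.1211  0.075 ] [-0.06   -0.1628]
footR [ 0.4523 -0.1018  0.02  ] [-0.0889 -0.1534]
footL [0.5621 0.1802 0.02  ] [-0.0882  0.1492]
```

Scene crop: the pointer tab is well short of the red line (crop 443,177), the knob is at (553,225), and the crank handle points away behind the end block. The numbers agree: travel is about 49 mm (3.27 turns), so the handle is at about −96°, which is where the top view shows it. First move: go above the handle for a close wrist view.

```bash
cat >> h.py <<'E'
def Rm(o): return R.from_euler('xyz',o['orientation'],degrees=True).as_matrix()
def goal(p,mp,jaw,o,tilt=0):
    """tcp micro target mp, jaw along micro 'x' or 'y': print series units from current measured pose"""
    R0=Rm(o); w=M2W(p,np.array(mp))[0]; best=None
    for sg in(1,-1):
        z=sg*np.array([np.cos(p[2]),np.sin(p[2]),0]) if jaw=='x' else sg*np.array([-np.sin(p[2]),np.cos(p[2]),0])
        x=np.array([0,0,-1.]); T=np.c_[x,np.cross(z,x),z]
        rv=R.from_matrix(R0.T@T).as_rotvec()/(np.pi/2)
        if best is None or np.linalg.norm(rv)<np.linalg.norm(best): best=rv; TT=T
    print('shift',(R0.T@(w-o['position'])/.2).round(4),'turn',best.round(4),'world',w.round(4)); return TT
E
python3 - <<'E'
from h import *
p=np.load('p.npy'); o=env.observe(); goal(p,[-.05,-.2,.2],'x',o); goal(p,[-.05,-.2,.2],'y',o)
print(Rm(o).round(3))
E
```

```text
shift [ 0.1549 -1.8173  1.0469] turn [-4.934e-01  7.000e-04  2.000e-04] world [ 0.4718 -0.1593  0.2   ]
shift [ 0.1549 -1.8173  1.0469] turn [ 5.066e-01  7.000e-04 -3.000e-04] world [ 0.4718 -0.1593  0.2   ]
[[-0.001 -0.91  -0.414]
 [ 0.001 -0.414  0.91 ]
 [-1.     0.     0.001]]
```

>>> drive_tool --series "0 0 -0.5 0.3 -0.25 0 0; 0 0 -0.9 0.52 -0.493 0 0; 0 0 -0.9 0.52 -0.493 0 0; 0 0 -0.9 0.52 -0.493 0 0; 0 0 -0.9 0.52 -0.493 0 0; 0 0 -0.9 0.52 -0.493 0 0" --force 30

```text
t: 0.95
position: [0.3482, -0.3318, 0.2312]
orientation: [20.9, 90.0, 179.6]
wrist_force: [-0.4, -0.4, -0.1]
width: 0.0854
```

Run:
```python
from h import *
p=np.load('p.npy'); o=env.observe(); goal(p,[-.05,-.2,.2],'x',o)
print(o['t'],o['position'],o['joint_positions'].round(1)); print(Rm(o).round(3))
```

```text
shift [ 0.1558 -1.0279 -0.2624] turn [-0.0018  0.0002 -0.0001] world [ 0.4718 -0.1593  0.2   ]
0.95 [ 0.3481798  -0.33178471  0.2312056 ] [-24.9   6.8  -3.6   0.  -79.7   3.6]
[[-0.    -0.363 -0.932]
 [ 0.    -0.932  0.363]
 [-1.     0.     0.   ]]
```

>>> drive_tool --series "0 0.1 -0.5 -0.13 0 0 0; 0 0.15 -1 -0.262 0 0 0; 0 0.15 -1 -0.262 0 0 0; 0 0.15 -1 -0.262 0 0 0; 0 0.15 -1 -0.262 0 0 0; 0 0.15 -1 -0.262 0 0 0"

```text
t: 1.7
position: [0.4692, -0.165, 0.2013]
orientation: [66.1, 90.0, -135.2]
wrist_force: [0.5, 0.2, 0.2]
width: 0.0855
```

Run:
```python
from h import *
o=env.observe(); ci=env.camera_info('wrist'); np.save('ci1.npy',ci,allow_pickle=True)
im=env.snapshot('wrist')[...,::-1]
cv2.imwrite('pics/w1.png',cv2.resize(im,(800,600),interpolation=cv2.INTER_CUBIC))
print(o['t'],o['position'],ci['camera_matrix'][0])
```

```text
1.7 [ 0.46915847 -0.16504401  0.20130398] [276.5061145    0.         256.34623741]
```

View pics/w1.png

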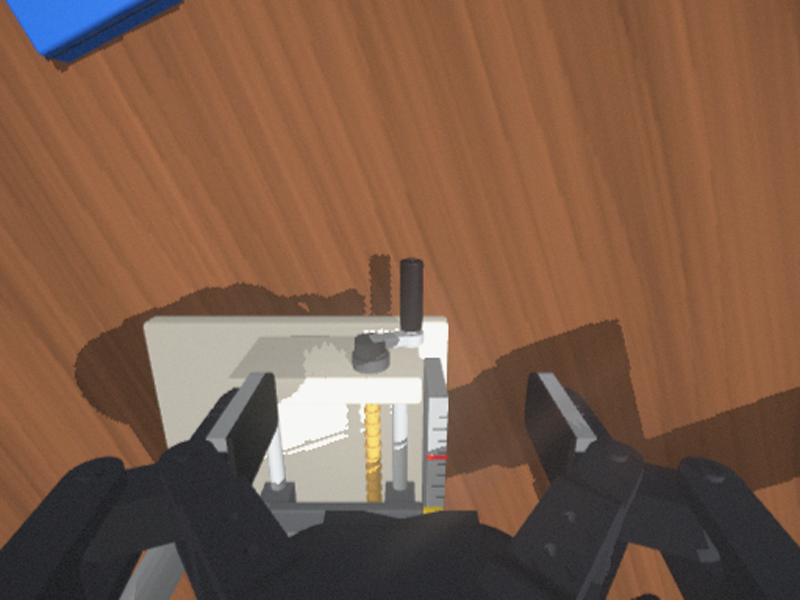

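Wrist view: the sleeve runs from (412,260) to (412,330), the hub is at (370,345), the screw is in column 373, the red line is at (437,458), and the foot corners are at (147,319) and (447,320).

Run:
```python
from h import *
p=np.load('p.npy'); ci=np.load('ci1.npy',allow_pickle=True).item(); o=env.observe()
c,s=np.cos(p[2]),np.sin(p[2])
def mic(w): d=w[:2]-p[:2]; return np.array([c*d[0]+s*d[1],-s*d[0]+c*d[1]])
for n,u,z in(('free',(412,260),.07),('base',(412,331),.07),('axis a',(373,420),.072),('axis b',(373,490),.072),('hub',(371,350),.072),('mark',(437,458),.083),('fR',(147,319),.02),('fF',(447,320),.02),('footR side',(165,440),.02)):
    print(n,mic(ray('wrist',np.array(u)*.64,z,ci)).round(4))
goal(p,[-.0595,-.198,.12],'x',o); print(mic(o['position']))
```

```text
free [-0.0576 -0.2178]
base [-0.0579 -0.1675]
axis a [-0.0296 -0.0976]
axis b [-0.0281 -0.0339]
hub [-0.0295 -0.1542]
mark [-0.0762 -0.0728]
fR [ 0.1545 -0.1569]
fF [-0.0874 -0.1554]
footR side [ 0.16   -0.0412]
shift [ 0.4071 -0.0418  0.0456] turn [-0.0019 -0.0001 -0.0001] world [ 0.4636 -0.154   0.12  ]
[-0.05040904 -0.20636933]
```

>>> drive_tool --series "0 0.1 -0.032 0.038 0 0 0; 0 0.3 -0.032 0.038 0 0 0; 0 0.5 -0.032 0.038 0 0 0; 0 0.65 -0.032 0.038 0 0 0; 0 0.75 -0.032 0.038 0 0 0; 0 0.75 -0.032 0.038 0 0 0; 255 0.75 -0.032 0.038 0 0 0; 255 0.75 -0.032 0.038 0 0 0; 255 0.75 -0.032 0.038 0 0 0; 255 0.75 -0.032 0.038 0 0 0; 255 0.75 -0.032 0.038 0 0 0; 255 0.75 -0.032 0.038 0 0 0; 255 0.75 -0.032 0.038 0 0 0; 255 0.75 -0.032 0.038 0 0 0" --force 30

```text
t: 3.5
position: [0.4654, -0.1553, 0.0517]
orientation: [-173.2, 89.9, -14.4]
wrist_force: [1.4, -1.0, 3.1]
width: 0.0145
```

>>> drive_tool --series "255 -0.0345 0 0.004 0 0 0; 255 -0.072 0 -0.0075 0 0 0; 255 -0.105 0 -0.0285 0 0 0; 255 -0.1315 0 -0.0575 0 0 0; 255 -0.1495 0 -0.092 0 0 0; 255 -0.156 0 -0.1175 0 0 0; 255 -0.1585 0 -0.1435 0 0 0; 255 -0.1585 0 -0.1435 0 0 0; 255 -0.1585 0 -0.1435 0 0 0"

```text
t: 4.62
position: [0.4934, -0.1663, 0.0869]
orientation: [177.0, 89.7, -24.1]
wrist_force: [-2.2, 0.8, 16.3]
width: 0.015
```

Run:
```python
from h import *
p=np.load('p.npy'); o=env.observe(); c,s=np.cos(p[2]),np.sin(p[2])
d=o['position'][:2]-p[:2]; print(c*d[0]+s*d[1],-s*d[0]+c*d[1],o['position'][2],o['wrist_force'],o['wrist_torque'],o['width'])
ci=env.camera_info('wrist'); np.save('ci2.npy',ci,allow_pickle=True)
im=env.snapshot('wrist')[...,::-1]
cv2.imwrite('pics/w2.png',cv2.resize(im,(800,600),interpolation=cv2.INTER_CUBIC))
ci=env.camera_info('wrist')
for j in range(-3,4): pass
n=20; A=np.radians(np.linspace(360/n,360,n))
print('; '.join(f'255 {-.15*(np.cos(a)-1):.4f} 0 {-.15*np.sin(a):.4f} 0 0 0' for a in A))
```

```text
-0.027299121002714158 -0.1987026071813167 0.08694423084064529 [-2.23679526  0.80541733 16.30272743] [ 0.58272     1.00350872 -0.12362434] 0.01498237206183009
255 0.0073 0 -0.0464 0 0 0; 255 0.0286 0 -0.0882 0 0 0; 255 0.0618 0 -0.1214 0 0 0; 255 0.1036 0 -0.1427 0 0 0; 255 0.1500 0 -0.1500 0 0 0; 255 0.1964 0 -0.1427 0 0 0; 255 0.2382 0 -0.1214 0 0 0; 255 0.2714 0 -0.0882 0 0 0; 255 0.2927 0 -0.0464 0 0 0; 255 0.3000 0 -0.0000 0 0 0; 255 0.2927 0 0.0464 0 0 0; 255 0.2714 0 0.0882 0 0 0; 255 0.2382 0 0.1214 0 0 0; 255 0.1964 0 0.1427 0 0 0; 255 0.1500 0 0.1500 0 0 0; 255 0.1036 0 0.1427 0 0 0; 255 0.0618 0 0.1214 0 0 0; 255 0.0286 0 0.0882 0 0 0; 255 0.0073 0 0.0464 0 0 0; 255 -0.0000 0 0.0000 0 0 0
```

View pics/w2.png

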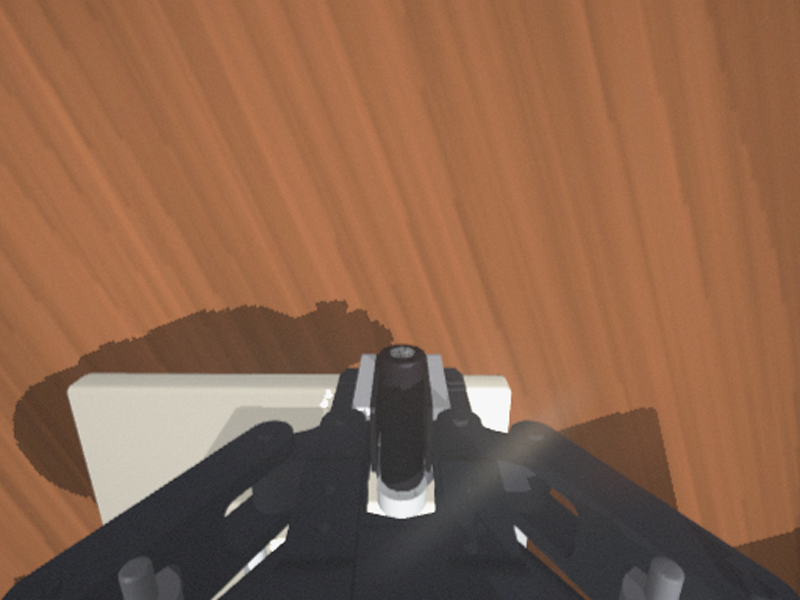

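The handle has followed to the top. The vertical load shows the sleeve sits about 4 mm nearer the fingertips than I assumed, so I raise the circle by 4 mm (−0.02) and wind one full turn.

>>> drive_tool --series "255 -0.0127 0 -0.0464 0 0 0; 255 0.0086 0 -0.0882 0 0 0; 255 0.0418 0 -0.1214 0 0 0; 255 0.0836 0 -0.1427 0 0 0; 255 0.13 0 -0.15 0 0 0; 255 0.1764 0 -0.1427 0 0 0; 255 0.2182 0 -0.1214 0 0 0; 255 0.2514 0 -0.0882 0 0 0; 255 0.2727 0 -0.0464 0 0 0; 255 0.28 0 0 0 0 0; 255 0.2727 0 0.0464 0 0 0; 255 0.2514 0 0.0882 0 0 0; 255 0.2182 0 0.1214 0 0 0; 255 0.1764 0 0.1427 0 0 0; 255 0.13 0 0.15 0 0 0; 255 0.0836 0 0.1427 0 0 0; 255 0.0418 0 0.1214 0 0 0; 255 0.0086 0 0.0882 0 0 0; 255 -0.0127 0 0.0464 0 0 0; 255 -0.02 0 0 0 0 0"

```text
t: 7.18
position: [0.4909, -0.1654, 0.0878]
orientation: [7.0, 89.9, 165.9]
wrist_force: [-4.0, 3.3, 1.6]
width: 0.0149
```

```bash
cat >> h.py <<'E'
def stat():
    p=np.load('p.npy'); o=env.observe(); c,s=np.cos(p[2]),np.sin(p[2]); d=o['position'][:2]-p[:2]
    f=o['wrist_force']
    print('t',o['t'],'mic',np.round([c*d[0]+s*d[1],-s*d[0]+c*d[1],o['position'][2]],4),'F mic',np.round([c*f[0]+s*f[1],-s*f[0]+c*f[1],f[2]],1),'w',round(o['width'],4)); return o
E
python3 -c "
from h import *
stat()
im=env.snapshot('top')[...,::-1]
cv2.imwrite('pics/top2.png',cv2.resize(im[140:230,180:320],None,fx=5.5,fy=5.5,interpolation=cv2.INTER_CUBIC))"
```

```text
t 7.175 mic [-0.03   -0.1987  0.0878] F mic [-4.9  1.6  1.6] w 0.0149
```

View pics/top2.png

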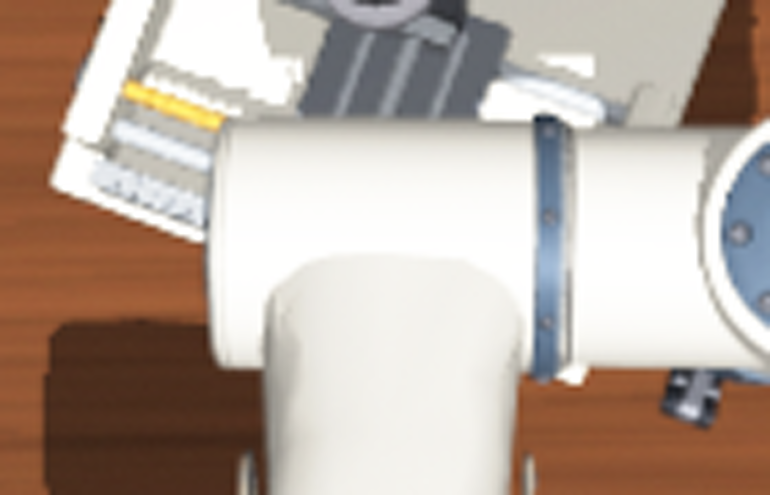

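The forces are small and the crank follows. The top view is blocked by the arm, so I'll check the pointer with another camera after the next turn.

>>> drive_tool --series "255 0.0073 0 -0.0464 0 0 0; 255 0.0286 0 -0.0882 0 0 0; 255 0.0618 0 -0.1214 0 0 0; 255 0.1036 0 -0.1427 0 0 0; 255 0.15 0 -0.15 0 0 0; 255 0.1964 0 -0.1427 0 0 0; 255 0.2382 0 -0.1214 0 0 0; 255 0.2714 0 -0.0882 0 0 0; 255 0.2927 0 -0.0464 0 0 0; 255 0.3 0 0 0 0 0; 255 0.2927 0 0.0464 0 0 0; 255 0.2714 0 0.0882 0 0 0; 255 0.2382 0 0.1214 0 0 0; 255 0.1964 0 0.1427 0 0 0; 255 0.15 0 0.15 0 0 0; 255 0.1036 0 0.1427 0 0 0; 255 0.0618 0 0.1214 0 0 0; 255 0.0286 0 0.0882 0 0 0; 255 0.0073 0 0.0464 0 0 0; 255 0 0 0 0 0 0"

```text
t: 9.72
position: [0.4911, -0.1654, 0.0878]
orientation: [7.7, 89.9, 166.5]
wrist_force: [-5.0, 2.6, 2.7]
width: 0.0148
```

```bash
python3 -c "
from h import *
stat()
im=env.snapshot('scene')[...,::-1]
cv2.imwrite('pics/s2.png',cv2.resize(im[170:270,195:305],None,fx=6,fy=6,interpolation=cv2.INTER_CUBIC))"
```

```text
t 9.725 mic [-0.0298 -0.1987  0.0878] F mic [-5.6  0.6  2.7] w 0.0148
```

View pics/s2.png

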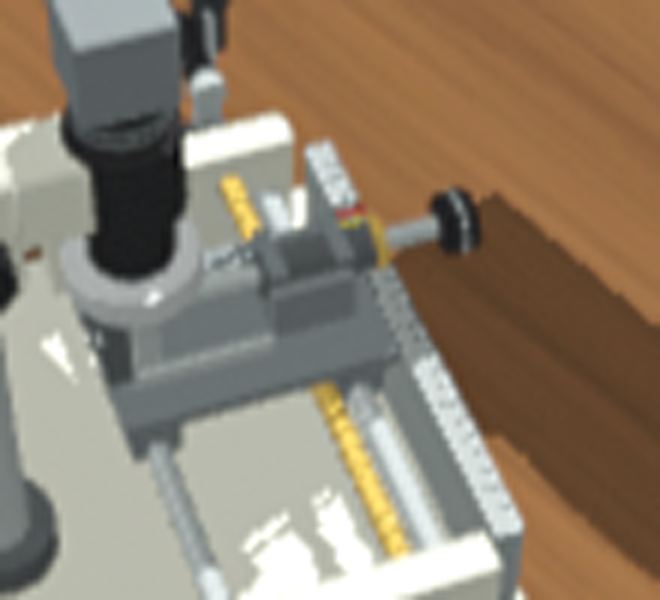

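Scene crop: the knob is at (455,222), the red line is at (350,213), and the yellow pointer tab is just beside and behind the barrel at (380,235).

Run:
```python
from h import *
p=np.load('p.npy');c,s=np.cos(p[2]),np.sin(p[2])
def mic(w): d=w[:2]-p[:2]; return np.array([c*d[0]+s*d[1],-s*d[0]+c*d[1]]).round(4)
print(mic(ray('scene',(165+553/5,170+225/5),.118)),mic(ray('scene',(195+455/6,170+222/6),.118)))
print('mark',mic(ray('scene',(165+443/5,170+177/5),.083)),mic(ray('scene',(195+350/6,170+213/6),.083)))
```

```text
[-0.1103  0.014 ] [-0.1091 -0.018 ]
mark [-0.077  -0.0695] [-0.0761 -0.0694]
```

Travel so far is about 33 mm of 49 mm, so one full turn is left, which agrees with the handle being at the top.

>>> drive_tool --series "255 0.0073 0 -0.0464 0 0 0; 255 0.0286 0 -0.0882 0 0 0; 255 0.0618 0 -0.1214 0 0 0; 255 0.1036 0 -0.1427 0 0 0; 255 0.15 0 -0.15 0 0 0; 255 0.1964 0 -0.1427 0 0 0; 255 0.2382 0 -0.1214 0 0 0; 255 0.2714 0 -0.0882 0 0 0; 255 0.2927 0 -0.0464 0 0 0; 255 0.3 0 0 0 0 0; 255 0.2927 0 0.0464 0 0 0; 255 0.2714 0 0.0882 0 0 0; 255 0.2382 0 0.1214 0 0 0; 255 0.1964 0 0.1427 0 0 0; 255 0.15 0 0.15 0 0 0; 255 0.1036 0 0.1427 0 0 0; 255 0.0618 0 0.1214 0 0 0; 255 0.0286 0 0.0882 0 0 0; 255 0.0073 0 0.0464 0 0 0; 255 0 0 -0.002 0 0 0"

```text
t: 12.28
position: [0.4916, -0.1656, 0.0879]
orientation: [8.2, 89.9, 167.0]
wrist_force: [-3.6, 1.7, 0.4]
width: 0.0147
```

>>> drive_tool --series "255 0 0 0 0 0 0; 255 0 0 0 0 0 0; 0 0 0 0 0 0 0; 0 0 0 0 0 0 0; 0 0 0 0 0 0 0; 0 0 0 0 0 0 0; 0 0 0 0 0 0 0; 0 -0.25 0 0 0 0 0; 0 -0.5 0.05 0 0 0 0; 0 -0.7 0.1 0 0 0 0; 0 -0.7 0.1 0 0 0 0; 0 -0.7 0.1 0 0 0 0"

```text
t: 13.78
position: [0.4844, -0.1841, 0.2263]
orientation: [-19.1, 89.9, 139.7]
wrist_force: [0.5, 0.8, -0.4]
width: 0.0854
```

```bash
python3 -c "
from h import *
o=stat(); print(o['joint_positions'].round(1))
ci=env.camera_info('wrist'); np.save('ci3.npy',ci,allow_pickle=True)
im=env.snapshot('wrist')[...,::-1]
s=env.snapshot('scene')[...,::-1]
s=cv2.resize(s[170:245,210:300],(480,400),interpolation=cv2.INTER_CUBIC); w=cv2.resize(im[200:384,180:352],(320,342),interpolation=cv2.INTER_CUBIC)
out=np.zeros((400,800,3),np.uint8); out[:,:480]=s; out[:342,480:]=w
cv2.imwrite('pics/c3.png',out)"
```

```text
t 13.775 mic [-0.0293 -0.2185  0.2263] F mic [ 0.2  1.  -0.4] w 0.0854
[ -3.5  11.1   1.   -0.  -79.9 -17.7]
```

View pics/c3.png

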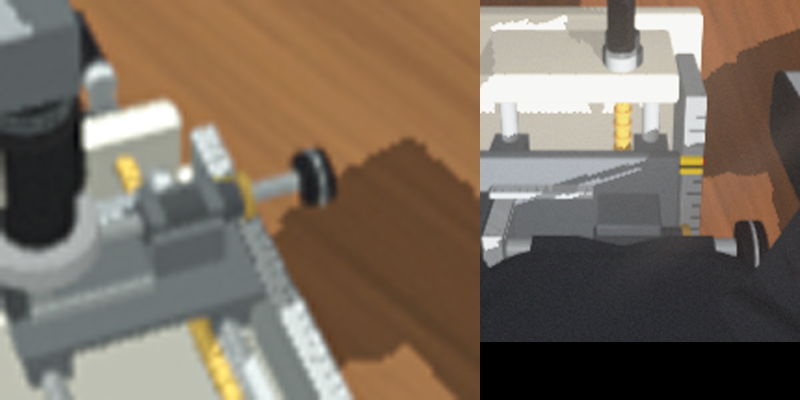

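Composite: the scene part shows the knob at (317,178). In the wrist part the crank handle is up, and the pointer tab's black line at (691,165) covers the red line, of which no red is visible. The knob is at (750,243).

Run:
```python
from h import *
p=np.load('p.npy');c,s=np.cos(p[2]),np.sin(p[2]); ci=np.load('ci3.npy',allow_pickle=True).item()
def mic(w): d=w[:2]-p[:2]; return np.array([c*d[0]+s*d[1],-s*d[0]+c*d[1]]).round(4)
print('pointer',mic(ray('wrist',(180+211*172/320,200+165*184/342),.083,ci)))
print('handle x',mic(ray('wrist',(180+141*172/320,200+30*184/342),.102,ci)))
print('knob',mic(ray('wrist',(180+270*172/320,200+243*184/342),.118,ci)),mic(ray('scene',(210+317*90/480,170+178*75/400),.118)))
print('lens',mic(ray('top',np.array((388,212))*.64,.19)),'head',mic(ray('top',np.array((388,190))*.64,.355)))
im=env.snapshot('top')[...,::-1]
hsv=cv2.cvtColor(np.ascontiguousarray(im),cv2.COLOR_BGR2HSV)
m=(hsv[...,0]>24)&(hsv[...,0]<33)&(hsv[...,1]>180)&(hsv[...,2]>150); v,u=np.nonzero(m); print(len(u),u.mean() if len(u) else 0,v.mean() if len(u) else 0)
o=env.observe(); goal(p,[-.0875,-.0395,.2],'y',o)
```

```text
pointer [-0.0749 -0.071 ]
handle x [-0.0285 -0.1779]
knob [-0.1082 -0.0409] [-0.1106 -0.0321]
lens [0.0517 0.0127] head [0.0541 0.0087]
0 0 0
shift [ 0.1286 -0.8954  0.2898] turn [ 0.9999  0.001  -0.0015] world [0.4947 0.0039 0.2   ]
```

The pointer is at the mark within about 2 mm, and the handle's phase is 0 within a few degrees, about 0.2 mm of travel. Next I go above the bare rod, turned 90°.

>>> drive_tool --series "0 0 -0.1 0.03 0.11 0 0; 0 0 -0.2 0.06 0.22 0 0; 0 0 -0.3 0.1 0.33 0 0; 0 0 -0.4 0.13 0.44 0 0; 0 0 -0.5 0.16 0.55 0 0; 0 0 -0.6 0.2 0.66 0 0; 0 0 -0.7 0.23 0.77 0 0; 0 0 -0.8 0.26 0.88 0 0; 0 0 -0.895 0.29 1 0 0; 0 0 -0.895 0.29 1 0 0; 0 0 -0.895 0.29 1 0 0; 0 0 -0.895 0.29 1 0 0"

```text
t: 15.42
position: [0.4952, 0.003, 0.2268]
orientation: [140.8, 90.0, -150.3]
wrist_force: [-0.1, -0.7, 0.8]
width: 0.0853
```

```bash
python3 -c "
from h import *
o=stat(); p=np.load('p.npy'); print(o['joint_positions'].round(1)); print((Rm(o).T@np.array([[np.cos(p[2]),np.sin(p[2]),0],[-np.sin(p[2]),np.cos(p[2]),0]]).T).round(2))
ci=env.camera_info('wrist'); np.save('ci4.npy',ci,allow_pickle=True)
im=env.snapshot('wrist')[...,::-1]
cv2.imwrite('pics/w4.png',cv2.resize(im,(800,600),interpolation=cv2.INTER_CUBIC))"
```

```text
t 15.425 mic [-0.0867 -0.0402  0.2268] F mic [ 0.2 -0.7  0.8] w 0.0853
[  18.5    8.5   -2.2    0.   -79.3 -129.6]
[[-0. -0.]
 [-1. -0.]
 [-0.  1.]]
```

View pics/w4.png

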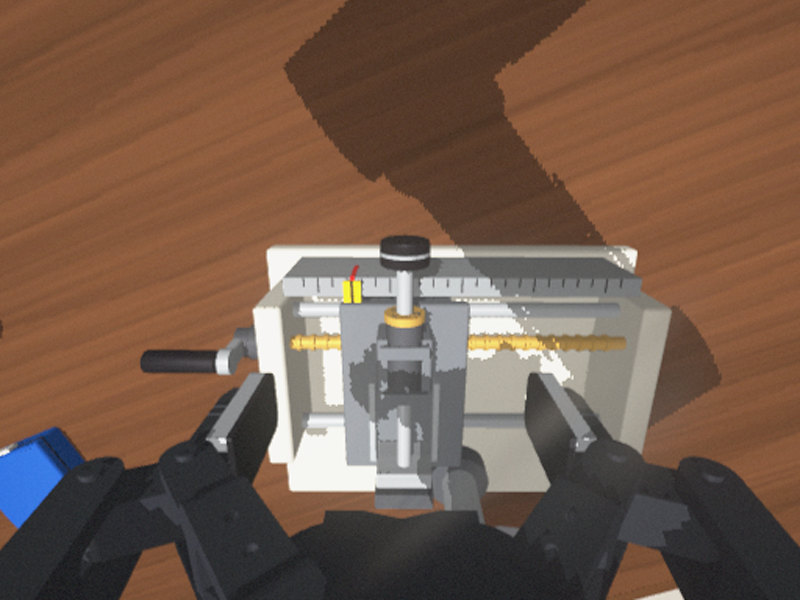

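Wrist view: the pointer's black line at (352,290) runs straight into the red line at (354,270), so the holder is at the mark. The rod is in column 405, the knob's back edge is near row 268, and the brass mouth's front edge is near row 313.

Run:
```python
from h import *
p=np.load('p.npy');c,s=np.cos(p[2]),np.sin(p[2]); ci=np.load('ci4.npy',allow_pickle=True).item()
def mic(w): d=w[:2]-p[:2]; return np.array([c*d[0]+s*d[1],-s*d[0]+c*d[1]]).round(4)
for n,u,z in(('knob back',(405,270),.118),('knobtop back edge',(405,250),.133),('mouth edge front',(405,314),.118),('mouth top',(405,309),.131),('rod',(404,290),.118),('ptr',(352,292),.083),('mark',(355,272),.083)):
    print(n,mic(ray('wrist',np.array(u)*.64,z,ci)))
```

```text
knob back [-0.0973 -0.0377]
knobtop back edge [-0.113  -0.0379]
mouth edge front [-0.0689 -0.0376]
mouth top [-0.0771 -0.0377]
rod [-0.0846 -0.0382]
ptr [-0.0717 -0.0743]
mark [-0.0862 -0.0717]
```

Run:
```python
from h import *
im=cv2.imread('pics/w4.png')
cr=im[255:310,325:385]; cv2.imwrite('pics/w4c.png',cv2.resize(cr,None,fx=9,fy=9,interpolation=cv2.INTER_CUBIC))
b,g,r=[im[...,i].astype(int) for i in range(3)]
for v in range(262,306,3):
    R_=[u for u in range(335,370) if r[v,u]>130 and g[v,u]<90]; Y=[u for u in range(335,370) if r[v,u]>150 and g[v,u]>140 and b[v,u]<90]
    print(v,np.mean(R_) if R_ else None,(min(Y),max(Y),np.mean(Y)) if Y else None)
```

```text
262 None None
265 356.5 None
268 355.0 None
271 354.0 None
274 353.0 None
277 351.5 None
280 351.0 None
283 None (344, 360, np.float64(352.2))
286 None (344, 360, np.float64(352.06666666666666))
289 None (344, 360, np.float64(352.06666666666666))
292 None (344, 360, np.float64(352.06666666666666))
295 None (344, 360, np.float64(352.06666666666666))
298 None (344, 361, np.float64(352.52941176470586))
301 None (344, 361, np.float64(352.5))
304 None None
```

View pics/w4c.png

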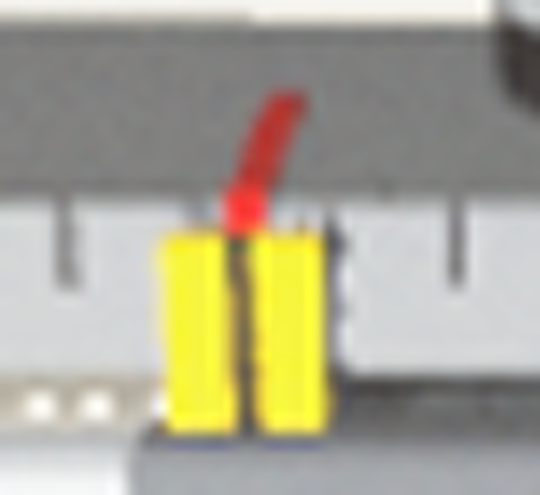

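In the enlarged crop the black pointer line (240) and the red line (243) coincide to well under 1 mm. Now I descend around the bare rod and grip it.

>>> drive_tool --series "0 0.15 -0.0085 0.012 0 0 0; 0 0.3 -0.0085 0.012 0 0 0; 0 0.42 -0.0085 0.012 0 0 0; 0 0.53 -0.0085 0.012 0 0 0; 0 0.6 -0.0085 0.012 0 0 0; 0 0.625 -0.0085 0.012 0 0 0; 0 0.625 -0.0085 0.012 0 0 0; 255 0.625 -0.0085 0.012 0 0 0; 255 0.625 -0.0085 0.012 0 0 0; 255 0.625 -0.0085 0.012 0 0 0; 255 0.625 -0.0085 0.012 0 0 0; 255 0.625 -0.0085 0.012 0 0 0; 255 0.625 -0.0085 0.012 0 0 0; 255 0.625 -0.0085 0.012 0 0 0; 255 0.625 -0.0085 0.012 0 0 0" --force 60

```text
t: 17.35
position: [0.4976, 0.0045, 0.1022]
orientation: [-179.5, 89.9, -110.6]
wrist_force: [-3.0, -5.4, 3.8]
width: 0.008
```

```bash
python3 -c "
from h import *
o=stat()"
```

```text
t 17.35 mic [-0.0851 -0.0379  0.1022] F mic [-0.9 -6.1  3.8] w 0.008
```

>>> drive_tool --series "255 0 0.02 0 0 0 0; 255 0 0.04 0 0 0 0; 255 0 0.06 0 0 0 0; 255 0 0.08 0 0 0 0; 255 0 0.1 0 0 0 0; 255 0 0.12 0 0 0 0; 255 0 0.14 0 0 0 0; 255 0 0.16 0 0 0 0; 255 0 0.18 0 0 0 0; 255 0 0.195 0 0 0 0; 255 0 0.2 0 0 0 0; 255 0 0.2 0 0 0 0; 255 0 0.2 0 0 0 0; 255 0 0.2 0 0 0 0"

```text
t: 19.1
position: [0.4625, 0.0183, 0.1023]
orientation: [-103.9, 89.7, -35.0]
wrist_force: [7.6, -10.4, -3.6]
width: 0.0079
```

```bash
python3 -c "
from h import *
o=stat()
ci=env.camera_info('wrist'); np.save('ci5.npy',ci,allow_pickle=True)
im=env.snapshot('wrist')[...,::-1]; s=env.snapshot('scene')[...,::-1]; cv2.imwrite('pics/w5raw.png',im)
s=cv2.resize(s[185:235,225:285],(480,400),interpolation=cv2.INTER_CUBIC); w=cv2.resize(im[110:270,170:330],(320,320),interpolation=cv2.INTER_CUBIC)
out=np.zeros((400,800,3),np.uint8); out[:,:480]=s; out[:320,480:]=w
cv2.imwrite('pics/c5.png',out)"
```

```text
t 19.1 mic [-0.1227 -0.0377  0.1023] F mic [10.8 -7.  -3.6] w 0.0079
```

View pics/c5.png

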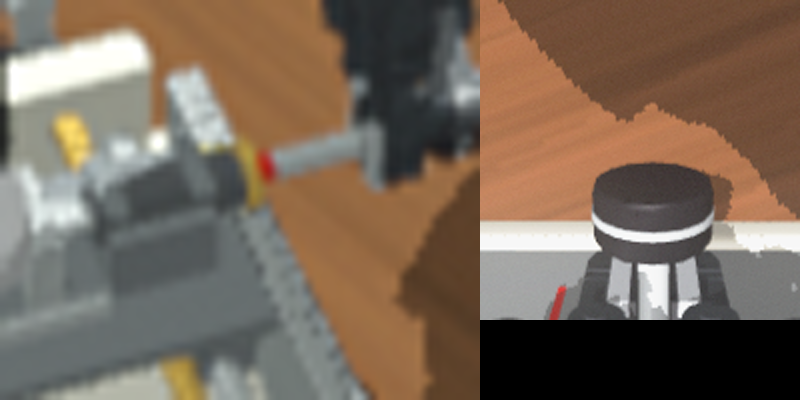

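The red ring shows at the brass mouth (scene part, 258–275 px, about its full 6 mm). The TCP drew 37.6 mm against 10.8 N. I add 2 mm for margin and compare the red pixels numerically.

```bash
cat > red.py <<'E'
from h import *
stat(); s=env.snapshot('scene')[185:235,225:285].astype(int)
d=np.clip(s[...,0]-np.maximum(s[...,1],s[...,2])-60,0,None); d[:, :25]=0; d[:,45:]=0
v,u=np.nonzero((d>30)&(s[...,1]<90)); print(len(u),d[v,u].sum(),[(a,b,tuple(s[b,a])) for a,b in zip(u,v)])
print([tuple(s[20,a]) for a in range(28,40)])
E
python3 red.py
```

```text
t 19.2 mic [-0.1227 -0.0377  0.1023] F mic [10.5 -7.1 -3. ] w 0.0076
4 209 [(np.int64(32), np.int64(19), (np.int64(167), np.int64(75), np.int64(42))), (np.int64(32), np.int64(20), (np.int64(172), np.int64(69), np.int64(31))), (np.int64(33), np.int64(20), (np.int64(171), np.int64(41), np.int64(40))), (np.int64(33), np.int64(21), (np.int64(158), np.int64(34), np.int64(24)))]
[(np.int64(72), np.int64(77), np.int64(81)), (np.int64(85), np.int64(85), np.int64(79)), (np.int64(141), np.int64(123), np.int64(71)), (np.int64(165), np.int64(137), np.int64(65)), (np.int64(172), np.int64(69), np.int64(31)), (np.int64(171), np.int64(41), np.int64(40)), (np.int64(150), np.int64(117), np.int64(118)), (np.int64(134), np.int64(143), np.int64(143)), (np.int64(130), np.int64(140), np.int64(138)), (np.int64(128), np.int64(133), np.int64(130)), (np.int64(126), np.int64(127), np.int64(124)), (np.int64(125), np.int64(125), np.int64(122))]
```

>>> drive_tool --series "255 0 0.005 0 0 0 0; 255 0 0.01 0 0 0 0; 255 0 0.01 0 0 0 0; 255 0 0.01 0 0 0 0; 255 0 0.01 0 0 0 0; 255 0 0.01 0 0 0 0; 255 0 0.01 0 0 0 0; 255 0 0.01 0 0 0 0"

```text
t: 20.25
position: [0.4608, 0.019, 0.1023]
orientation: [-103.2, 89.7, -34.4]
wrist_force: [8.5, -10.5, -3.7]
width: 0.0077
```

```bash
python3 red.py
```

```text
t 20.25 mic [-0.1246 -0.0377  0.1023] F mic [11.7 -6.7 -3.7] w 0.0077
5 299 [(np.int64(33), np.int64(19), (np.int64(172), np.int64(46), np.int64(33))), (np.int64(33), np.int64(20), (np.int64(173), np.int64(31), np.int64(22))), (np.int64(34), np.int64(20), (np.int64(169), np.int64(53), np.int64(54))), (np.int64(33), np.int64(21), (np.int64(156), np.int64(51), np.int64(37))), (np.int64(34), np.int64(21), (np.int64(153), np.int64(42), np.int64(39)))]
[(np.int64(72), np.int64(76), np.int64(80)), (np.int64(85), np.int64(84), np.int64(79)), (np.int64(141), np.int64(122), np.int64(71)), (np.int64(164), np.int64(138), np.int64(67)), (np.int64(164), np.int64(107), np.int64(78)), (np.int64(173), np.int64(31), np.int64(22)), (np.int64(169), np.int64(53), np.int64(54)), (np.int64(138), np.int64(143), np.int64(142)), (np.int64(130), np.int64(141), np.int64(140)), (np.int64(127), np.int64(135), np.int64(133)), (np.int64(126), np.int64(128), np.int64(124)), (np.int64(125), np.int64(125), np.int64(122))]
```

The ring has moved clear of the mouth: pixel 32 turned from red to brass/steel. TCP travel is 39.5 mm and the spring force is 11.7 N. I hold briefly to check for creep, then hand in.

>>> drive_tool --series "255 0 0 0 0 0 0; 255 0 0 0 0 0 0; 255 0 0 0 0 0 0; 255 0 0 0 0 0 0; 255 0 0 0 0 0 0; 255 0 0 0 0 0 0; 255 0 0 0 0 0 0; 255 0 0 0 0 0 0"

```text
t: 21.3
position: [0.4607, 0.0189, 0.1023]
orientation: [-103.4, 89.7, -34.5]
wrist_force: [7.2, -10.3, -2.6]
width: 0.0076
```

```bash
python3 red.py | cut -c1-90; python3 -c "
from cell import env
print(env.job_done())"
```

```text
t 21.3 mic [-0.1246 -0.0377  0.1023] F mic [10.5 -7.  -2.6] w 0.0076
5 300 [(np.int64(33), np.int64(19), (np.int64(173), np.int64(47), np.int64(36))), (np.int6
[(np.int64(72), np.int64(77), np.int64(81)), (np.int64(84), np.int64(84), np.int64(79)), (
the job is handed in; nothing more can be done
None
```

The holder is at the red loading line and the gripper is still holding the rod drawn out about 39.5 mm, with the red ring just clear of the barrel. I handed the job in at about 21 s.

- **Winding:** I turned the crank about 3.3 turns. A close wrist picture then showed the pointer line and the red line coinciding to under 1 mm.
- **Rod:** I gripped the bare rod behind the knob at 60 N and pulled. The 39.5 mm is the tool's travel, with the spring pulling back at about 10.5–11.7 N.
- **Last checks:** A final hold of about 1 s showed no movement of the tool or the ring. There is a steady sideways push of about 7 N on the rod, which I left alone.
- **Disagreements:** Estimates from different cameras differed by 2–4 mm on the knob, mark and pointer positions, so I relied on the close wrist picture. The gripper read 8 mm on the 10 mm rod and 14.5–15 mm on the 16 mm sleeve, so its width reading seems to run 1–2 mm low.
- **Not checked:** I did not photograph the pointer again after the pull. The samples, loupe and slide box were not deliberately checked at the end, but the arm passed well clear of them.

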